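# Peel the top tray off the stuck stack and hold it out

### The arm

A 6-joint arm with a two-finger parallel gripper is mounted at the origin on a cart in front of the work surface, level with it; the furniture and walls round the work are solid. World frame = base frame: x ahead of the robot, y to its left, z up, the work surface at z = 0. Lengths are in mm, angles in rad, forces in N, time in s.
With the tool pointing down it reaches from about 350 to 875 mm from the base axis. Payload 4.2 kg.
Tool frame: the origin (TCP) lies midway between the tips of the shut fingers; the grasp point (between the pads) lies 19 mm behind it; z points along the fingers, y is the line along which they close (so a half turn about z gives the same grasp; the last joint's range is limited). The gripper opens to 85 mm and grips with 20 to 120 N. Pads are 22 mm wide; open, the fingers measure 114 mm over their backs; the gripper's body (76 mm by 85 mm) begins 54 mm behind the grasp point. The pads swing forward as they close: fully open they stand 13 mm farther back than shut.
Start: joints at [1.456, 0.385, 0.008, 0, -1.194, -0.259], TCP at [228.189, 581.832, 231.312] pointing down, gripper open.
Joint ranges: [-3.14, 3.14], [-1.21, 2.06], [-1.07, 1.41], [-3.16, 2.05], [-2.99, -0.16], [-3.1, 3.1]. Speed limits (rad/s): [2.79, 2.79, 3.14, 3.14, 3.14, 3.14].

### API

Orientations are given as a unit quaternion [x, y, z, w].
In Python, from bench import read_state, get_image, job_done gives the robot as it stands.
- The arm moves only by the shell command python3 -m jog 'ROWS'. ROWS is JSON, a list of rows, each a list of 3 entries, a list of its own where there are three numbers: the shift along the world's x, y, z scaled (see below), then the turn, a rotation vector about the world's x, y, z scaled (see below), then the gripper's target within -1 to 1 (shut at 1, half-way at 0, fully open at -1). In form: [[[x, y, z], [wx, wy, wz], claw], ...]. A call has 1 to 20 rows; each row is the pose to reach, as a shift and turn from the pose commanded when the call began; what a row does not reach only later rows make up. The controller multiplies each number of a shift by 10 cm and each number of a turn by 120 degrees. A row lasts 1/10 s, in which the tool goes at most 50 mm and 8.59 degrees, less where a joint would pass 70% of its speed; a pose out of reach is approached as far as the arm can. A call with a number of a shift or a turn outside -1 to 1 is refused whole. A call with a gripper value outside its range is refused whole. The fingers move at their own pace and stop on an object; the grip force is fixed at half the most. Time passes only in rows, so rows that repeat a pose let the fingers close. It gives the time, the measured TCP pose, the force, the opening and the grip force at its end, in the units of the state.
- read_state(): the state, without advancing time (a new reading comes with each control period).
- get_image(name): name is "side" or "top"; returns a dict with "frame" (384x512x3 uint8, red, green, blue), "range_z" (384x512 float32, mm along the optical axis (not along the pixel's ray), 0 where there is no reading), "fx", "fy", "cx", "cy" (pixels), "distortion" ([k1, k2, p1, p2, k3] as OpenCV has them; the pictures are not rectified), "R" (3x3) and "t" (3): a world point X has camera coordinates R X + t. Camera axes: x right, y down, z forward; pixel columns grow to the right and rows downward; lengths in mm; the calibration is good to about 2 mm. A picture is of the moment at which its call begins.
- job_done(): hands the job in; it is judged then, once.
The state is a dict: "clock": time; "joints": joint angles; "joint_vel": joint speeds; "joint_efforts": joint torques, N m; "position": TCP position; "ee_rot": TCP orientation; "contact_force": force on the tool from outside, world axes, zero at the start; "wrist_torque": the same for the moment, N m; "gripper_width": finger opening in mm; "grasp_force": force on a finger pad.
Only numpy, scipy, OpenCV 4.12 (cv2) and the standard library are available. Lean on these libraries where they do the work, as an engineer would, in place of code of your own. Each camera call takes 0.05 s, during which the arm holds its last target. There are 200 camera calls.

### The job

The top one of the nested parts trays is stuck in the stack. Take it by its pull tab and peel it off that corner first, so that the opposite corner stays down until the tab corner has clearly come up and the trays below stay where they are on the bench. Then hold the tray out level over the middle of the slate tile, its underside about 15 cm above the bench, and finish still holding it there; leave the other things on the bench undisturbed.

Things in the scene. Friction and masses are not known exactly. Their poses are not given: they have to be found in the camera images.
- lower_trays: The trays that stay: two grey trays pressed into one piece, loose, 0.95 kg. Rims 140 (x) by 120 (y) mm, upper edge 38 mm up. Origin: centre of the underside, z up. Mid-way along each side a sprung steel catch (18 mm wide, 10 mm out from the rim, up to 58 mm high) hooks 2 mm over the top tray's rim; each yields at about 1.9 N once the rim there rises some 5 mm; all four at once nearly lift the stack.
- top_tray: Top tray, loose, 0.14 kg, grey, nested in the trays below, same axes. Origin: centre of the underside of its pan, 18 mm above the bench at the start; z up. Rim 140 (x) by 120 (y) mm, 20 to 29 mm above the origin; sloping pan below it. The pull tab is at the corner of negative x and y and points outward along (-0.707, -0.707, 0), at the start roughly towards the robot.
- tray_tab (a point): Centre of the top tray's pull tab, where to grasp: (-84, -74, 38) mm in the tray's frame (axes as the tray), 56 mm above the bench at the start. An upright plate 10 mm thick, 34 mm high, 34 mm long along (-0.707, -0.707, 0), outside the rim; an 18 mm wide web ties its inner end to the rim. Pinch it from above across the 10 mm, along the tray's (-0.707, 0.707, 0); both sides are free.
- tray_far_corner (a point): The corner of the top tray opposite to the tab, at the underside of the rim, (70, 60, 20) mm in the tray's frame; the tray tips about it as the tab is raised. It lies 200 mm from the tab's centre.
- tray_underside (a point): Centre of the underside of the top tray's pan (the tray's origin).
- tile_centre (a point): Centre of the top face of the square dark slate tile, 106 x 106 x 8 mm, which lies fixed on the bench to the right of the vice, bare.
- pliers: Bystander: pliers lying flat, 63 x 139 x 12 mm, between the stack and the tile; origin at the centre of its underside.
- beeswax: Bystander: round puck of wax, 45 mm across, 17 mm high; origin at the centre of its underside.
- chasing_hammer: Bystander: small hammer lying flat to the right of the tile, 229 mm long, 28 mm high; origin at the centre of its underside.
- loupe: Bystander: folding magnifier, 29 x 61 x 13 mm, at the front right; origin at the centre of its underside.
Things that resemble listed ones, but are neither listed nor needed, are in the scene too. There is more than one size of the part that bears tile_centre; the job needs the larger.

How it is judged:
By the outcome, as a careful person would: the job done as asked, in the order asked, and still so for the second after the job is handed in, while the arm keeps its last pose, push and grip.
It also fails if it takes over 38 s, if anything falls off the work surface, if the arm or the gripper's body presses on something with over 40 N, if the wrist force passes 120 N, or if a joint passes its speed limit or range.

## Working session

There is one attempt and no reset: what is moved stays moved. The work goes in short steps, Python scripts to look and compute and a shell command to move; the robot and the scene stay as the last step left them, time stands still between calls to the robot, and variables do not carry over. Pictures are saved under pics/ and viewed, at most 10 in all, crops included, and the job is handed in when it is done.

```bash
mkdir -p pics; cat > h.py <<'E'
import numpy as np, cv2
from bench import *
def K(im): return np.array([[im['fx'],0,im['cx']],[0,im['fy'],im['cy']],[0,0,1.]]), np.array(im['distortion'],float)
def ray(im,u,v,z):
    k,d=K(im); p=cv2.undistortPoints(np.array([[[u,v]]],float),k,d)[0,0]
    R=np.array(im['R']);t=np.array(im['t']); c=-R.T@t; r=R.T@np.array([p[0],p[1],1.])
    return c+r*(z-c[2])/r[2]
def cloud(im):
    k,d=K(im); v,u=np.mgrid[:384,:512]; p=cv2.undistortPoints(np.stack([u,v],-1).reshape(-1,1,2).astype(float),k,d).reshape(384,512,2)
    Z=im['range_z'].astype(float); P=np.dstack([p[...,0]*Z,p[...,1]*Z,Z])
    W=(P-np.array(im['t']))@np.array(im['R']); W[Z==0]=np.nan; return W
def proj(im,X):
    k,d=K(im); return cv2.projectPoints(np.array(X,float).reshape(-1,1,3),cv2.Rodrigues(np.array(im['R']))[0],np.array(im['t'],float),k,d)[0].reshape(-1,2)
def save(im,n,box=None,s=1):
    f=im['frame'][...,::-1]
    if box: f=f[box[1]:box[3],box[0]:box[2]]
    cv2.imwrite('pics/'+n,cv2.resize(f,None,fx=s,fy=s,interpolation=cv2.INTER_CUBIC))
E
python3 - <<'E'
from h import *
a=get_image('top');b=get_image('side');save(a,'top0.png',s=1.5);save(b,'side0.png',s=1.5)
for i in(a,b): print(-np.array(i['R']).T@np.array(i['t']),i['fx'],np.round(i['R'],2).tolist())
s=read_state();print(s['position'],s['ee_rot'],s['gripper_width'])
E
```

```text
[ 443.20981627 -227.94814065 1112.81322974] 426.4819881372599 [[0.02, -1.0, 0.0], [-0.99, -0.02, -0.1], [0.1, -0.0, -0.99]]
[447.16795224 711.69460519 542.71996085] 386.65477408784704 [[-0.99, -0.14, 0.02], [-0.08, 0.44, -0.89], [0.12, -0.89, -0.45]]
[228.00935563 581.35468294 230.34978269] [ 9.82571720e-01 -1.85881267e-01 -1.16406888e-04  9.77296504e-04] 85.49027249341484
```

View pics/top0.png

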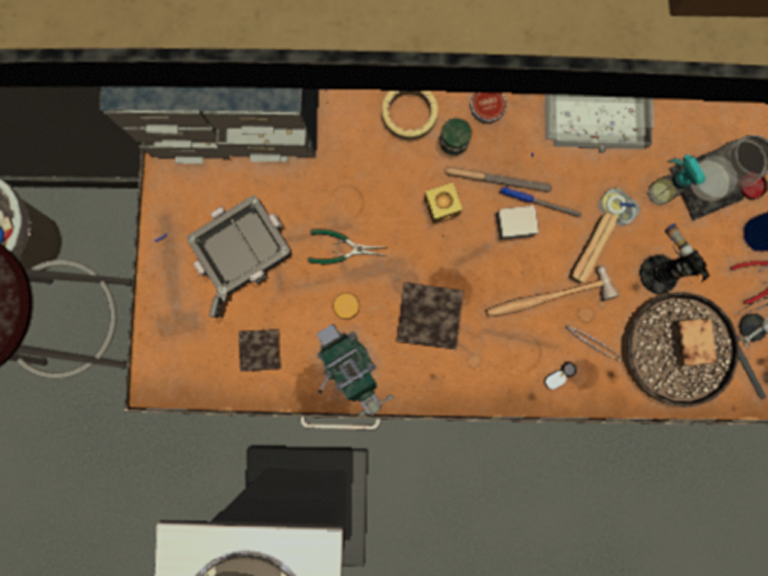

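View pics/side0.png

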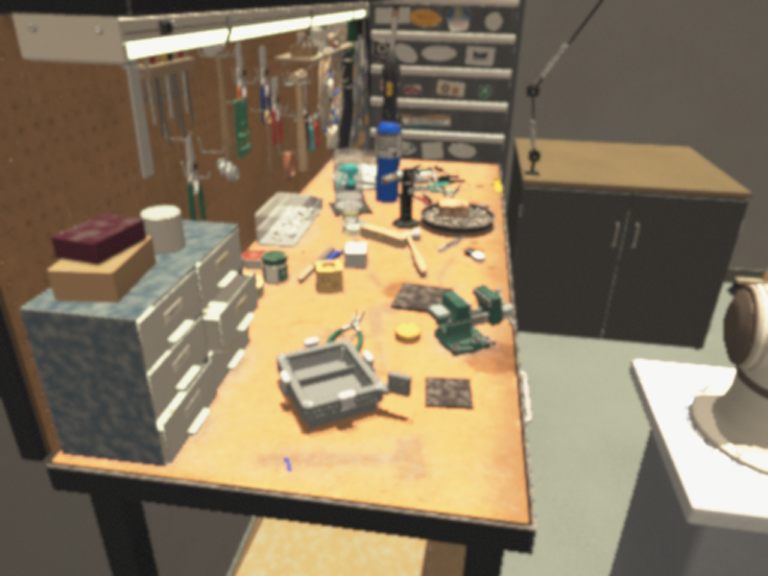

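Top view (768-wide picture): stack at (240,245), tab at (218,303), pliers at (347,247), beeswax (346,306), vice (347,367), small decoy tile (260,350), large tile (430,315), right of the vice; hammer (550,292), loupe (560,376). I choose the large tile. Tab candidates: (218,303) and the white-tipped catches at (200,268), (218,212), (275,202), (257,276). The tab is the dark-ended plate at (218,303).

```bash
python3 - <<'E'
from h import *
a=get_image('top');b=get_image('side')
save(a,'crop.png',(110,120,210,225),5)
W=cloud(a);S=cloud(b)
z=W[...,2];print('bench z',np.nanmedian(z[200:240,120:150]), z[205:215,280:290].mean())
f=a['frame']; 
# tile
g=cv2.cvtColor(f,cv2.COLOR_RGB2HSV)
m=((g[...,2]<120)&(g[...,1]<140)).astype(np.uint8);m[:, :250]=0;m[:,330:]=0;m[:180]=0;m[245:]=0
m=cv2.morphologyEx(m,cv2.MORPH_CLOSE,np.ones((5,5)))
c=max(cv2.findContours(m,0,1)[0],key=cv2.contourArea);r=cv2.minAreaRect(c);print(r)
q=np.array([ray(a,*p,8) for p in cv2.boxPoints(r)]);print('tile',q.mean(0),np.linalg.norm(np.diff(q,axis=0),axis=1))
# stack by clouds
for n,C in(('top',W),('side',S)):
    k=(C[...,2]>34)&(C[...,2]<90)&(C[...,0]>250)&(C[...,0]<620)&(C[...,1]>0)&(C[...,1]<330)
    kk=cv2.connectedComponentsWithStats(k.astype(np.uint8))
    i=1+np.argmax(kk[2][1:,4]);P=C[kk[1]==i];print(n,len(P),kk[2][1:].tolist())
    R=cv2.minAreaRect(P[:,:2].astype(np.float32));print(R,np.percentile(P[:,2],[5,50,95]))
    T=P[P[:,2]>60];print('above60',len(T),T.mean(0),T.min(0),T.max(0))
s=read_state()
# tab ray positions, hammer etc heights in corridor
print(ray(a,218/1.5,303/1.5,65),ray(b,400/1.5,376/1.5,73))
E
```

```text
bench z 0.966198485032848 nan
((286.3595886230469, 209.91104125976562), (40.47261047363281, 40.004878997802734), 7.907162666320801)
tile [ 516.21854446 -302.98402485    8.        ] [104.12179536 105.55361395 104.10685804]
top 508 [[127, 165, 41, 47, 508], [166, 166, 2, 2, 2], [168, 169, 2, 1, 2]]
((574.2376098632812, 44.271568298339844), (128.54356384277344, 85.86017608642578), 21.004884719848633) [36.33835071 48.27892308 73.40380629]
above60 77 [524.10907512  57.69491442  70.29264843] [501.55023148  48.09678037  60.16230047] [593.88596287  95.77199422  77.59440775]
side 821 [[212, 238, 62, 37, 821], [223, 245, 9, 3, 11]]
((576.768798828125, 45.638221740722656), (128.17477416992188, 92.16950225830078), 22.39175796508789) [35.66849332 47.24731551 71.76898592]
above60 122 [517.98849079  60.42630218  68.44841633] [502.3543843   49.85721781  60.21802685] [534.64387481  66.02481442  75.02533228]
[524.04570297  49.87183038  65.        ] [515.99551553  61.21200183  73.        ]
```

View pics/crop.png

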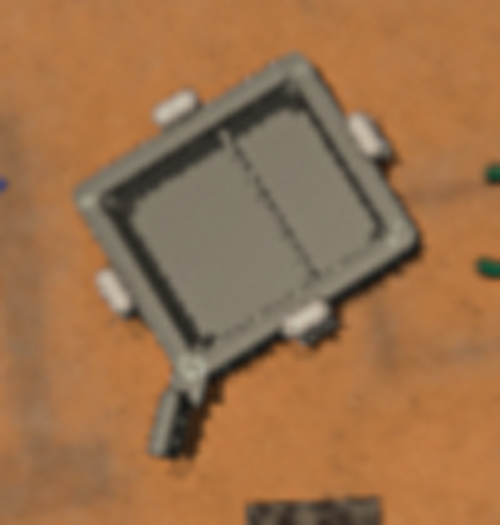

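The crop shows the rim corners at (190,370) (tab), (415,240), (298,60), (82,195), the tab's top from about (185,385) to (165,450), and bare catches at each mid-side: the choice is confirmed.

```bash
python3 - <<'E'
from h import *
from scipy.spatial.transform import Rotation as Ro
a=get_image('top');b=get_image('side')
px=[(190,374),(418,240),(298,55),(78,195)]
C=np.array([ray(a,x/5+110-.4,y/5+120-.4,47) for x,y in px])
print(C.round(1).tolist(),np.linalg.norm(C-np.roll(C,-1,0),axis=1))
o=C.mean(0)[:2]; ex=(C[1]-C[0]+C[2]-C[3])[:2]; th=np.arctan2(ex[1],ex[0]); ey=(C[3]-C[0]+C[2]-C[1])[:2]; t2=np.arctan2(ey[1],ey[0])-np.pi/2
print('o',o,'yaw deg',np.degrees([th,t2]))
th=(th+t2)/2
R=np.array([[np.cos(th),-np.sin(th)],[np.sin(th),np.cos(th)]])
tab=o+R@[-84,-74];far=o+R@[70,60];print('tab',tab,'far',far)
d=R@[-.7071,-.7071];print('tab dir',d,np.degrees(np.arctan2(d[1],d[0])))
for n,im in(('top',a),('side',b)):
    P=cloud(im);k=(P[...,2]>66)&(P[...,2]<80)&(np.hypot(P[...,0]-tab[0],P[...,1]-tab[1])<35);Q=P[k]
    r=cv2.minAreaRect(Q[:,:2].astype(np.float32));print(n,len(Q),Q.mean(0),r)
    print([proj(im,[*(tab+d*s),73]).round(1).tolist() for s in(-17,0,17)])
s=read_state();q=Ro.from_quat(s['ee_rot']);print(q.as_matrix().round(3).tolist(),s['position'],s['joints'])
E
```

```text
[[544.8, 49.8, 47.0], [615.5, -63.0, 47.0], [710.1, 2.4, 47.0], [635.1, 112.0, 47.0]] [133.10492863 115.01029503 132.69886033 109.69036826]
o [626.35867796  25.31681148] yaw deg [-56.77872091 -55.40499749]
tab [518.08313881  53.74932146] far [7.15205072e+02 6.93281449e-01]
tab dir [-0.9813106   0.19238069] 168.9081408005447
top 61 [517.63776682  54.86214671  72.75426514] ((517.857177734375, 55.481327056884766), (10.452374458312988, 32.69881057739258), 80.44496154785156)
[[[144.5, 197.4]], [[142.8, 204.1]], [[141.2, 210.9]]]
side 81 [518.15941026  59.71242009  71.15502924] ((518.2767944335938, 58.011409759521484), (13.012059211730957, 32.33042907714844), 77.80379486083984)
[[[258.4, 246.7]], [[266.1, 248.5]], [[273.9, 250.2]]]
[[0.931, -0.365, -0.0], [-0.365, -0.931, -0.001], [0.0, 0.001, -1.0]] [228.14611851 581.67644372 230.91750332] [ 1.45559221e+00  3.85075502e-01  7.51264773e-03 -1.06831628e-04
 -1.19401107e+00 -2.58582948e-01]
```

```bash
python3 -m jog '[[[0.25,-0.45,0],[0,0,0.05],-1],[[0.5,-0.95,0],[0,0,0.092],-1],[[0.5,-0.95,0],[0,0,0.092],-1]]' | tail -c 500
python3 -m jog '[[[0.25,-0.45,0],[0,0,0],-1],[[0.5,-0.95,0],[0,0,0],-1],[[0.5,-0.95,0],[0,0,0],-1]]' >/dev/null
python3 -m jog '[[[0.25,-0.45,0],[0,0,0],-1],[[0.5,-0.95,0],[0,0,0],-1],[[0.5,-0.95,0],[0,0,0],-1]]' >/dev/null
python3 -m jog '[[[0.25,-0.45,0],[0,0,0],-1],[[0.5,-0.95,0],[0,0,0],-1],[[0.5,-0.95,0],[0,0,0],-1]]' >/dev/null
python3 -m jog '[[[0.25,-0.45,0],[0,0,0],-1],[[0.5,-0.95,0],[0,0,0],-1],[[0.5,-0.95,0],[0,0,0],-1]]'  | tail -c 500
python3 -m jog '[[[0.2,-0.25,-0.2],[0,0,0],-0.5],[[0.39,-0.515,-0.5],[0,0,0],-0.5],[[0.39,-0.515,-0.9],[0,0,0],-0.5],[[0.39,-0.515,-0.9],[0,0,0],-0.5],[[0.39,-0.515,-0.9],[0,0,0],-0.5]]'  | tail -c 500
python3 - <<'E'
from h import *
from scipy.spatial.transform import Rotation as Ro
s=read_state();print(s['clock'],s['position'],Ro.from_quat(s['ee_rot']).as_matrix().round(3).tolist(),s['gripper_width'],s['contact_force'])
b=get_image('side');save(b,'side1.png',(190,120,340,290),4.5 and 3.5)
print(proj(b,[[517,55.5,73],s['position'],s['position']-[0,0,19]]).round(1).tolist())
P=cloud(b);k=(P[...,2]>64)&(P[...,2]<80)&(np.hypot(P[...,0]-518,P[...,1]-55)<30);print(k.sum(),P[k].mean(0) if k.any() else 0)
E
```

```text
clock: 0.6
position: [279.3, 482.7, 231.5]
ee_rot: [0.996, -0.091, -0.0, 0.001]
contact_force: [-0.3, 1.3, 0.7]
gripper_width: 85.2
grasp_force: 0.0
clock: 1.8
position: [479.8, 104.5, 231.2]
ee_rot: [0.996, -0.093, 0.0, 0.0]
contact_force: [0.9, 0.2, -0.2]
gripper_width: 85.4
grasp_force: 0.0
clock: 2.3
position: [517.6, 56.2, 141.6]
ee_rot: [0.996, -0.09, -0.0, 0.001]
contact_force: [0.2, -0.0, 1.8]
gripper_width: 64.1
grasp_force: 0.0
2.3 [517.58634585  56.1546775  141.61036119] [[0.984, -0.179, -0.0], [-0.179, -0.984, -0.001], [-0.0, 0.001, -1.0]] 64.06872072383707 [ 0.22210916 -0.0303092   1.76691334]
[[266.5, 249.0], [267.2, 220.7], [266.9, 228.8]]
97 [517.90720741  60.19808849  70.23842024]
```

View pics/side1.png

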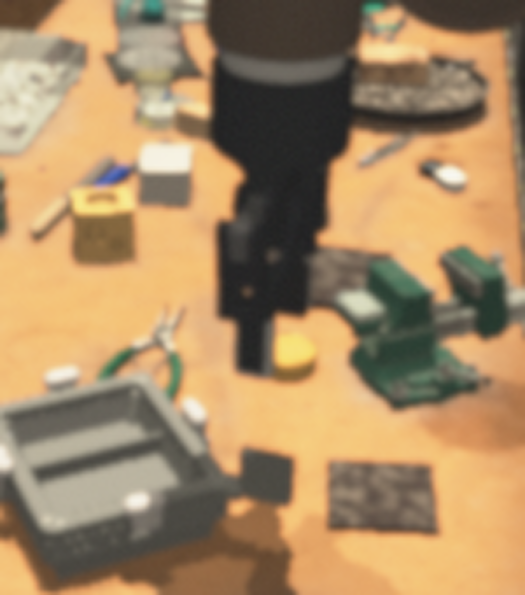

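The side crop shows the fingers hanging over the tab (tab at crop (267,475), top edge where it is projected). I descend and grip.

```bash
python3 -m jog '[[[-0.01,0.005,-0.4],[0,0,0],-0.5],[[-0.01,0.005,-0.7],[0,0,0],-0.5],[[-0.01,0.005,-0.9],[0,0,0],-0.5],[[-0.01,0.005,-0.9],[0,0,0],-0.5]]'
python3 -m jog '[[[0,0,-0.07],[0,0,0],-0.5],[[0,0,-0.14],[0,0,0],-0.5],[[0,0,-0.14],[0,0,0],0],[[0,0,-0.14],[0,0,0],0.4],[[0,0,-0.14],[0,0,0],1],[[0,0,-0.14],[0,0,0],1],[[0,0,-0.14],[0,0,0],1],[[0,0,-0.14],[0,0,0],1],[[0,0,-0.14],[0,0,0],1]]'
python3 - <<'E'
from h import *
s=read_state();print(s['joints'],s['position'],s['wrist_torque'])
b=get_image('side');save(b,'side2.png',(190,120,340,290),3.5)
P=np.array(s['position'])  # far corner & tip plan
far=np.array([715.,0.7,38]);u=far-P;u[2]=0;u/=np.linalg.norm(u);w=np.array([-u[1],u[0],0])
from scipy.spatial.transform import Rotation as Ro
print('axis',w)
for a in (2,4,6,8,10,12,14,16): print(a,((far+Ro.from_rotvec(w*np.radians(a)).apply(P-far)-P)/100).round(3),(w*a/120).round(4))
E
```

```text
clock: 2.75
position: [515.9, 56.7, 51.1]
ee_rot: [0.996, -0.09, -0.001, 0.0]
contact_force: [-0.5, 0.1, 1.2]
gripper_width: 63.9
grasp_force: 0.0
clock: 3.65
position: [516.5, 55.8, 37.8]
ee_rot: [0.996, -0.09, 0.0, -0.0]
contact_force: [-1.3, -1.5, 5.6]
gripper_width: 9.3
grasp_force: 59.6
[ 4.20510505e-01  4.38490391e-01 -4.85514322e-01  3.65837613e-04
 -6.46115619e-01  9.69010492e-01] [516.47842796  55.83932211  37.78675555] [-0.17699572  0.27276656 -0.02422588]
axis [0.26761882 0.96352487 0.        ]
2 [ 0.001 -0.     0.072] [0.0045 0.0161 0.    ]
4 [ 0.005 -0.001  0.144] [0.0089 0.0321 0.    ]
6 [ 0.011 -0.003  0.215] [0.0134 0.0482 0.    ]
8 [ 0.019 -0.005  0.287] [0.0178 0.0642 0.    ]
10 [ 0.03  -0.008  0.358] [0.0223 0.0803 0.    ]
12 [ 0.043 -0.012  0.428] [0.0268 0.0964 0.    ]
14 [ 0.058 -0.016  0.499] [0.0312 0.1124 0.    ]
16 [ 0.076 -0.021  0.568] [0.0357 0.1285 0.    ]
```

View pics/side2.png

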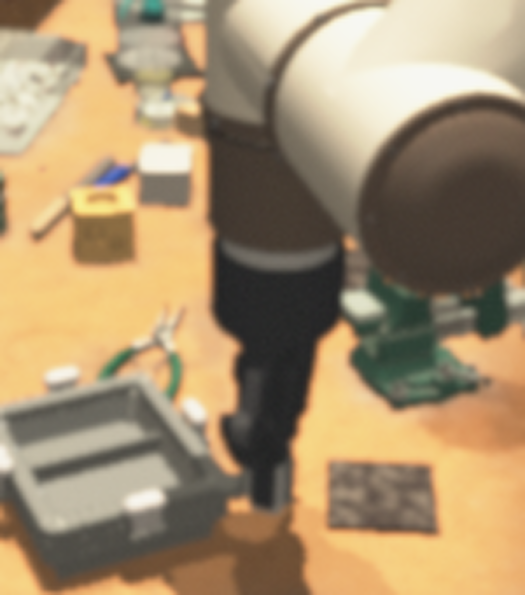

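Gripped at 9.3 mm with 60 N; the picture shows the fingers on the tab (crop (270,480)) and the stack unmoved. Now I peel about the far corner.

```bash
python3 -m jog '[[[0,0,0.036],[0.0022,0.008,0],1],[[0.001,0,0.072],[0.0045,0.016,0],1],[[0.003,0,0.108],[0.0067,0.024,0],1],[[0.005,-0.001,0.144],[0.0089,0.032,0],1],[[0.008,-0.002,0.18],[0.011,0.04,0],1],[[0.011,-0.003,0.215],[0.0134,0.048,0],1],[[0.011,-0.003,0.215],[0.0134,0.048,0],1]]'
python3 - <<'E'
from h import *
for n,im in(('top',get_image('top')),('side',get_image('side'))):
    P=cloud(im)
    for l,c in (('tabcorner',(547,49)),('far',(706,3)),('c1',(612,-55)),('c2',(637,108))):
        k=(np.hypot(P[...,0]-c[0],P[...,1]-c[1])<12)&(P[...,2]>30);print(n,l,k.sum(),np.percentile(P[k][:,2],[50,90]).round(1) if k.any() else '')
im=get_image('side');save(im,'side3.png',(190,120,340,290),3.5)
E
```

```text
clock: 4.4
position: [517.5, 55.6, 58.6]
ee_rot: [0.995, -0.091, -0.051, -0.01]
contact_force: [-0.5, 0.2, 0.7]
gripper_width: 9.4
grasp_force: 59.1
top tabcorner 185 [417.8 419.9]
top far 416 [565.8 580.3]
top c1 59 [53.4 57.9]
top c2 51 [57.1 60.3]
side tabcorner 131 [ 62.7 417.1]
side far 59 [ 48.5 528.5]
side c1 14 [55.1 55.8]
side c2 146 [51.3 58.4]
```

View pics/side3.png

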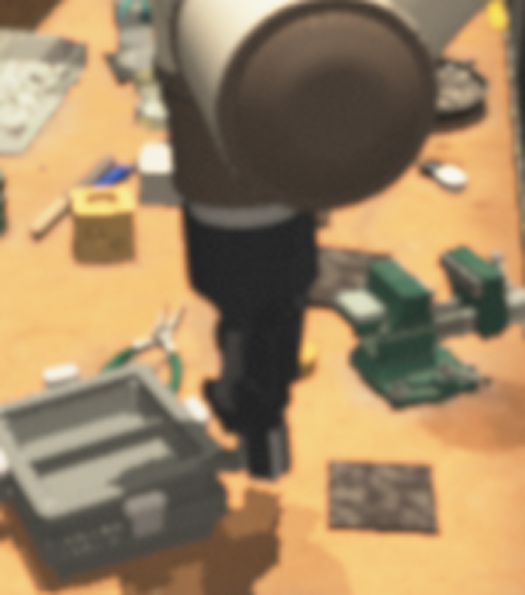

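The rim at the tab corner is up to about 63 mm (from 47), with the far corner still at 48: the peel works and the near catches are free. I go on to 16°.

```bash
python3 -m jog '[[[0.004,-0.001,0.036],[0.0022,0.008,0],1],[[0.008,-0.002,0.072],[0.0045,0.016,0],1],[[0.013,-0.003,0.108],[0.0067,0.024,0],1],[[0.019,-0.005,0.143],[0.0089,0.032,0],1],[[0.025,-0.007,0.178],[0.011,0.04,0],1],[[0.032,-0.009,0.213],[0.0134,0.048,0],1],[[0.039,-0.011,0.249],[0.0156,0.056,0],1],[[0.047,-0.013,0.284],[0.0178,0.064,0],1],[[0.056,-0.015,0.319],[0.02,0.072,0],1],[[0.065,-0.018,0.353],[0.0223,0.08,0],1],[[0.065,-0.018,0.353],[0.0223,0.08,0],1],[[0.065,-0.018,0.353],[0.0223,0.08,0],1]]'
python3 - <<'E'
from h import *
im=get_image('side');P=cloud(im)
for l,c in (('tabcorner',(551,48)),('far',(706,3)),('c2',(637,108))):
        k=(np.hypot(P[...,0]-c[0],P[...,1]-c[1])<12)&(P[...,2]>30)&(P[...,2]<150);print(l,k.sum(),np.percentile(P[k][:,2],[50,90]).round(1) if k.any() else '')
save(im,'side4.png',(190,120,340,290),3.5)
E
```

```text
clock: 5.75
position: [523.2, 53.6, 93.9]
ee_rot: [0.986, -0.09, -0.137, -0.025]
contact_force: [-3.3, 1.1, 0.2]
gripper_width: 9.5
grasp_force: 58.9
tabcorner 122 [82.5 98.3]
far 32 [49.3 51.1]
c2 164 [60.1 76.9]
```

View pics/side4.png

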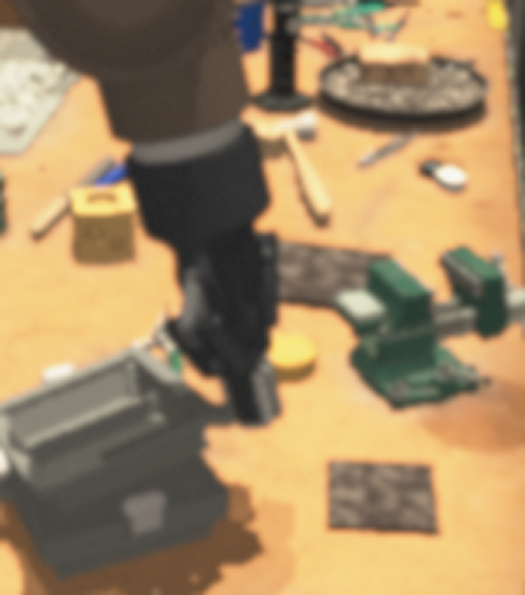

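The tray is tilted about 16°, far corner still at 49 mm, and the stack body is in place at crop (140,520). Now straight up.

```bash
python3 -m jog '[[[0,0,0.03],[0,0,0],1],[[0,0,0.06],[0,0,0],1],[[0,0,0.1],[0,0,0],1],[[0,0,0.15],[0,0,0],1],[[0,0,0.2],[0,0,0],1],[[0,0,0.3],[0,0,0],1],[[0,0,0.4],[0,0,0],1],[[0,0,0.5],[0,0,0],1],[[0,0,0.6],[0,0,0],1],[[0,0,0.7],[0,0,0],1],[[0,0,0.8],[0,0,0],1],[[0,0,0.9],[0,0,0],1],[[0,0,1],[0,0,0],1]]'
python3 - <<'E'
from h import *
from scipy.spatial.transform import Rotation as Ro
s=read_state();print(s['joints'],Ro.from_quat(s['ee_rot']).as_matrix().round(3).tolist())
im=get_image('side');save(im,'side5.png',(150,60,350,290),2.6)
E
```

```text
clock: 7.1
position: [523.8, 53.7, 195.0]
ee_rot: [0.986, -0.09, -0.136, -0.025]
contact_force: [-0.7, 0.1, -1.4]
gripper_width: 9.1
grasp_force: 58.8
[ 0.31732659  0.38437539 -0.05793529 -0.15667594 -1.36413933  1.12272329] [[0.947, -0.184, -0.265], [-0.17, -0.983, 0.074], [-0.274, -0.025, -0.962]]
```

View pics/side5.png

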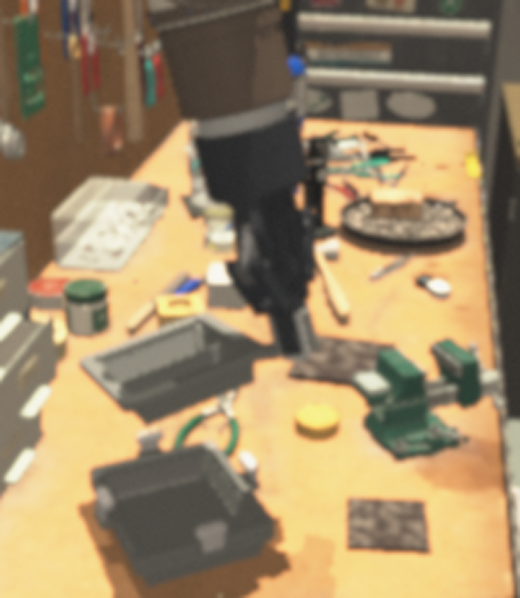

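The tray hangs free on the tab (crop (180,370)), and the lower trays stand where they were with all catches (crop (180,515)). Level it and carry it over.

```bash
python3 -m jog '[[[0,0,0],[-0.009,-0.032,0],1],[[0,0,0],[-0.018,-0.064,0],1],[[0,0,0],[-0.027,-0.096,0],1],[[-0.05,-0.12,0],[-0.0357,-0.1285,0],1],[[-0.1,-0.36,0],[-0.0357,-0.1285,0],1],[[-0.2,-0.6,0],[-0.0357,-0.1285,0],1],[[-0.3,-0.82,0],[-0.0357,-0.1285,0],1]]'
python3 -m jog '[[[-0.1,-0.25,0],[0,0,0],1],[[-0.2,-0.5,0],[0,0,0],1],[[-0.3,-0.75,0],[0,0,0],1],[[-0.4,-1,0],[0,0,0],1]]'
python3 -m jog '[[[-0.1,-0.3,0],[0,0,0],1],[[-0.2,-0.6,0],[0,0,0],1],[[-0.3,-0.9,0],[0,0,0],1],[[-0.4,-1,0],[0,0,0],1]]'
python3 -m jog '[[[-0.05,-0.25,0],[0,0,0],1],[[-0.07,-0.44,-0.05],[0,0,0],1],[[-0.07,-0.44,-0.15],[0,0,0],1],[[-0.07,-0.44,-0.23],[0,0,0],1],[[-0.07,-0.44,-0.23],[0,0,0],1],[[-0.07,-0.44,-0.23],[0,0,0],1]]'
python3 - <<'E'
from h import *
from scipy.spatial.transform import Rotation as Ro
s=read_state();print(Ro.from_quat(s['ee_rot']).as_matrix().round(3).tolist())
for n in('top','side'):
    im=get_image(n);P=cloud(im);k=(P[...,2]>140)&(P[...,2]<215)&(np.hypot(P[...,0]-516,P[...,1]+303)<75)
    Q=P[k];print(n,len(Q));
    if len(Q)<30: continue
    lo=Q[Q[:,2]<np.percentile(Q[:,2],40)] if n=='top' else Q
    hi=Q[(Q[:,2]>170)]
    for nm,q in(('z<160',Q[Q[:,2]<163]),('z>170',hi)):
        if len(q)<20: continue
        A=np.c_[q[:,:2]-[516,-303],np.ones(len(q))];m=np.ones(len(q),bool)
        for _ in range(6):
            x=np.linalg.lstsq(A[m],q[m,2],rcond=None)[0];m=np.abs(A@x-q[:,2])<4
        print(nm,len(q),m.sum(),'slopes deg',np.degrees(x[:2]).round(2),'z',x[2].round(1),'rect',cv2.minAreaRect(q[m][:,:2].astype(np.float32)))
    save(im,n+'6.png',(190,120,390,290) if n=='top' else (150,60,400,290),3)
E
```

```text
clock: 7.85
position: [493.0, -29.0, 194.2]
ee_rot: [0.996, -0.09, 0.0, 0.0]
contact_force: [0.3, 0.4, -1.5]
gripper_width: 9.3
grasp_force: 58.8
clock: 8.25
position: [453.0, -129.2, 194.3]
ee_rot: [0.996, -0.09, 0.0, -0.0]
contact_force: [0.0, -0.5, -1.5]
gripper_width: 9.0
grasp_force: 58.8
clock: 8.65
position: [413.0, -230.0, 194.1]
ee_rot: [0.996, -0.092, 0.0, 0.0]
contact_force: [0.4, -1.1, -1.2]
gripper_width: 9.0
grasp_force: 58.8
clock: 9.25
position: [406.8, -271.5, 170.9]
ee_rot: [0.996, -0.09, 0.0, -0.0]
contact_force: [-0.3, 0.1, -0.9]
gripper_width: 9.1
grasp_force: 58.8
[[0.984, -0.179, 0.0], [-0.179, -0.984, 0.0], [0.0, -0.0, -1.0]]
top 3034
z<160 1873 1707 slopes deg [-0.28 -0.08] z 154.3 rect ((517.23974609375, -300.5322265625), (89.41880798339844, 110.29605102539062), 34.56983184814453)
z>170 931 827 slopes deg [0.05 0.13] z 180.4 rect ((517.2633056640625, -299.4935302734375), (119.19435119628906, 137.74249267578125), 35.018348693847656)
side 935
z<160 348 257 slopes deg [ 0.39 -0.22] z 156.2 rect ((518.9686889648438, -296.638671875), (96.03462219238281, 117.28004455566406), 34.72355651855469)
z>170 398 290 slopes deg [-0.21  0.29] z 179.3 rect ((517.6692504882812, -296.975830078125), (122.13479614257812, 140.4046630859375), 35.15016174316406)
```

View pics/top6.png

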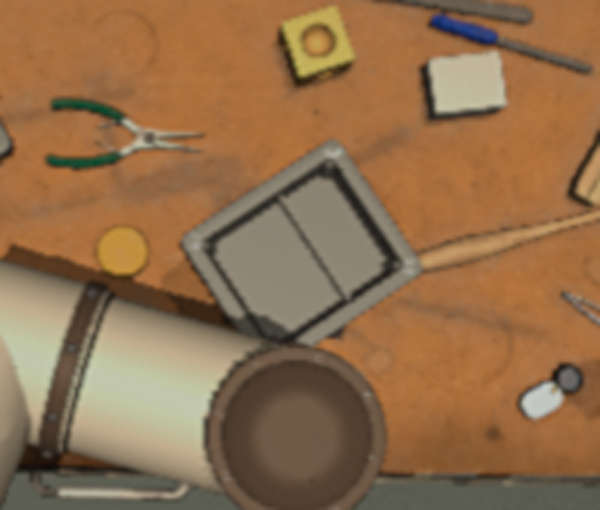

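View pics/side6.png

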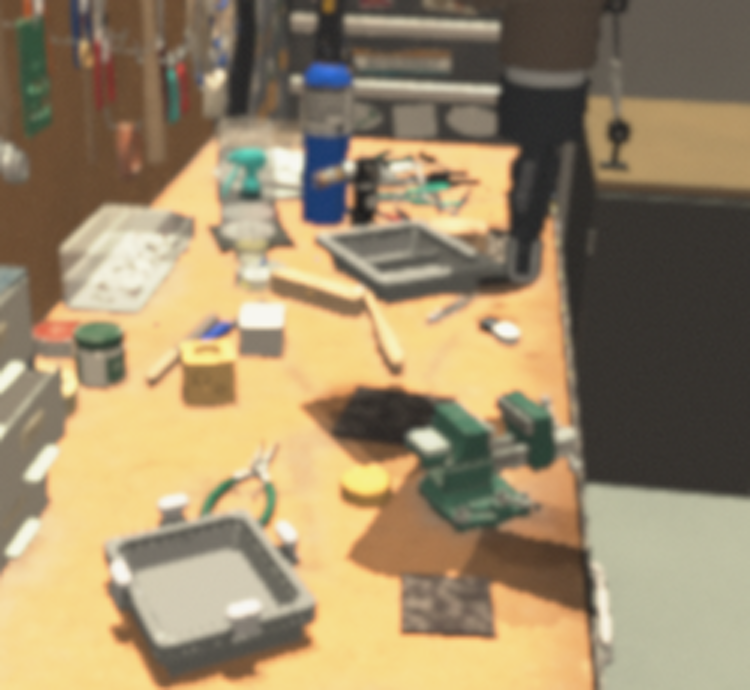

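The tray is level (within 0.4°) about 3 mm off the tile centre, its underside at about 151 mm (top picture: tray at (305,245)). The side picture shows the lower trays and other things in place. A last small trim, then I hand in.

```bash
python3 -m jog '[[[-0.01,-0.03,-0.01],[0,0,0],1],[[-0.01,-0.03,-0.01],[0,0,0],1],[[-0.01,-0.03,-0.01],[0,0,0],1],[[-0.01,-0.03,-0.01],[0,0,0],1],[[-0.01,-0.03,-0.01],[0,0,0],1]]'
python3 -c "from bench import *; print(job_done())"
```

```text
clock: 9.85
position: [405.8, -275.3, 170.2]
ee_rot: [0.996, -0.09, 0.001, -0.0]
contact_force: [0.5, -0.2, -1.6]
gripper_width: 8.8
grasp_force: 58.8
the job is handed in; nothing more can be done
None
```

I peeled the top tray off tab corner first and handed the job in at 9.85 s, with the arm still holding it level over the middle of the large slate tile, its underside at about 15 cm; in the last pictures the lower trays and the bystanders I could see looked undisturbed.

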